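# Ready the empty lane of the tea stand for refilling

## Robot

A 7-joint arm with a two-finger parallel gripper is mounted at the origin on the work surface. World frame = base frame: x ahead of the robot, y to its left, z up, the work surface at z = 0. Lengths are in m, angles in rad, forces in N, time in s.
With the tool pointing down it reaches from about 0.35 to 0.9 m from the base axis. Payload 8.1 kg.
Tool frame: the origin (TCP) lies at the very end of the fingers, on their centre line; the grasp point (between the pads) lies 19 mm behind it; z points along the fingers, y is the line along which they close (so a half turn about z gives the same grasp; the last joint's range is limited). The gripper opens to 92 mm and grips with 3 to 60 N. Pads are 19 mm wide; open, the fingers measure 130 mm over their backs; the gripper's body (75 mm by 190 mm) begins 47 mm behind the grasp point.
Start: joints at [-1.355, 0.434, 0.025, 1.573, -0.012, 1.134, -0.075], TCP at [0.196, 0.594, 0.227] pointing down, gripper open.
Joint ranges: [-2.62, 2.62], [-0.44, 2.09], [-1.27, 1.32], [0.08, 2.57], [-1.32, 4.46], [0.12, 2], [-2.74, 2.74]. Speed limits (rad/s): [2.22, 2.22, 3.01, 3.01, 3.14, 3.14, 3.14].

## Interface

Orientations are given as a rotation vector (axis times angle).
In Python, from cell import observe, get_image, sign_off, find_in, trace, place_of gives the robot as it stands. The module is installed in compiled form; this text tells all that it offers.
- The arm moves only by the shell command python3 -m handwheel 'ROWS' [OPENING] [FORCE]. ROWS is JSON, a list of rows, each a list of 6 numbers: the shift along the tool's x, y, z each as a share of 0.02 m, from -1 to 1, then the turn, a rotation vector about the tool's x, y, z each as a share of 4 degrees, from -1 to 1. A call has 1 to 8 rows; each row shifts and turns the commanded pose from where the row before left it, along the tool's axes as they then stand; what a row does not reach is not made up. A row lasts 1/12 s, in which the tool goes at most 41.7 mm and 7.16 degrees, less where a joint would pass 70% of its speed; a pose out of reach is approached as far as the arm can. A call with a number of a shift or a turn outside -1 to 1 is refused whole. A call with a gripper value outside its range is refused whole. OPENING is the opening, from 0 (shut) to 1 (fully open), set as the call begins (- or left out, the last holds). The fingers move at their own pace and stop on an object; FORCE is the grip in N (left out, the last holds). Time passes only in rows, so rows that do not move let the fingers close. It gives the time, the measured TCP pose, the force, the opening and the grip force at its end, in the units of the state.
- observe(): the state, without advancing time (a new reading comes with each control period).
- get_image(name): name is "scene" or "top" or "wrist"; returns a dict with "image" (400x640x3 uint8, red, green, blue), "fx", "fy", "cx", "cy" (pixels), "position" and "orientation" of the camera in the world. Camera axes: x right, y down, z forward; pixel columns grow to the right and rows downward; lengths in m; the calibration is good to about 2 mm. A picture is of the moment at which its call begins. There is no depth.
- sign_off(): hands the job in; it is judged then, once.
Trained networks look in the newest picture that a camera, given by its name, has taken for a name from the list of things; names that differ only in an ending like _2 or _b are one class to them, and where a whole thing is asked for, a point or a joint stands for the part that bears it (a point fixed in the world has none). Each returns a list of dicts, best first, with "score" (0 to 1); they miss things now and then, are a little off and sometimes report something else, mostly with a low value. They report only what shows in the picture. A call takes as long as a camera call. They do not tell look-alikes from the thing itself.
- find_in(label, camera): "rect" ([centre column, centre row, width, height] as shares, 0 to 1, of the picture: columns of its width, rows of its height, round what is visible of it).
- trace(label, camera): "region" (400x640 bool, what is visible of it) and "rect" ([centre column, centre row, width, height] as shares, 0 to 1, of the picture: columns of its width, rows of its height, round what is visible of it).
- place_of(label, camera): "point" ([column, row] as shares, 0 to 1, of the picture: columns of its width, rows of its height: a listed point, or the origin of a listed thing).
The state is a dict: "clock": time; "joints": joint angles; "dq": joint speeds; "joint_efforts": joint torques, N m; "position": TCP position; "ee_rot": TCP orientation; "force": force on the tool from outside, world axes, zero at the start; "ft_torque": the same for the moment, N m; "width": opening from 0.0 (shut) to 1.0 (fully open); "gripper_force": force on a finger pad.
Only numpy, scipy, OpenCV 4.12 (cv2) and the standard library are available. Lean on these libraries where they do the work, as an engineer would, in place of code of your own. Each camera call takes 0.05 s, during which the arm holds its last target. There are 200 camera calls.

## Task

Make the empty lane of the tea stand ready for refilling: first press its raised front stop straight down until it is fully home, then pull its spring-loaded pusher back to the printed fill line and keep it there, so that a colleague can set the tins in front of it. Finish with the pusher still held at the line by the gripper: it springs forward as soon as it is let go. Leave the stocked lane with its two tins, the spare tin and the mug undisturbed.

Things in the scene. Friction and masses are not known exactly. Their poses are not given: they have to be found in the camera images.
- board: plywood base board of the tea stand, 330 x 200 x 18 mm, fixed on the table, position and yaw vary. Origin: centre of its underside; x runs along the lanes from the pusher end (robot's side) to the front stops (far side), z up. Two straight lanes lie side by side on it, parallel to its x, their centre lines 46 mm to either side of the board's centre line; which side the empty one is on varies
- lane: the empty lane: fixed grey track 310 long x 78 wide mm on the board. Origin: centre of its underside (board top, 18 mm above the table); x along the lane towards the front stop, z up. Lane floor is 6 mm above the origin, the side walls (4 mm thick, 70 mm apart inside) rise to 36 mm above the origin. White fill line, 4 mm wide, printed across floor and walls at x = -56 mm
- fill_line (a point): centre of the empty lane's fill line, on the lane floor (lane x = -56 mm); axes as the lane's
- stop (a joint): how far the empty lane's front stop stands proud, m: 0 = fully home (its head bar rests on the side walls), starts 6 to 11 mm proud, upper end 13 mm. Slides vertically with about 7 N of friction and stays where it is left
- stop_top (a point): centre of the top face of the empty lane's front stop: a white plastic panel with a head bar 86 mm wide (across the lane) x 12 mm (along it) x 12 mm high, at lane x = +145 mm. The top face is 48 mm above the lane's origin when home, higher by the joint value when proud
- pusher (a joint): travel of the empty lane's pusher from rest, m: 0 = rest (spring pulls it there, its front face at lane x = +92 mm, 47 mm behind the stop panel), grows as it is pulled back towards lane -x; 0.148 = front face at the centre of the fill line; end of travel 0.175. Spring pull about 4 N at rest, 6.6 N at the line; springs back when released
- pusher_top (a point): centre of the top edge of the empty lane's pusher: an upright black plastic plate 60 mm wide (across the lane) x 12 mm thick (along it) on a low sled that runs back 44 mm behind it and is under 36 mm high. The point is 6 mm behind the plate's front face (the one towards the stop), 86 mm above the lane floor; axes as the lane's. It can be pinched from above, one finger before and one behind
- full: the stocked lane: same track beside the empty one, its front stop already home. Origin and axes as the empty lane's
- full_pusher (a joint): travel of the stocked lane's pusher from its start, m (positive = back); it leans on the two tins with about 4 N. Leave alone
- tin0: front tin in the stocked lane, square tea tin 64 x 64 x 95 mm with round lid, loose, top 119 mm above the table. Origin: centre of its underside
- tin1: second tin in the stocked lane, same as the front one. Origin: centre of its underside
- spare_tin: a spare tin of the same kind standing on the table beside the stand. Origin: centre of its underside
- mug: white mug, 80 mm across x 85 mm high, handle at its +y, standing on the table on the other side. Origin: centre of its underside
Mind the look-alikes: they are no part of the job. What is shaped like the tin1 but orange or red is not meant.

How it is judged:
On the way, in this order (a step that is already met when the one before it is completed fails the run):
1. the empty lane's front stop is pressed fully home, the pusher still forward (value of joint stop below 0.0018 m and value of joint pusher below 0.08 m), for 0.2 s.
2. the pusher is drawn back to the fill line, held by the fingers (value of joint pusher between 0.142 and 0.154 m and contact force between the fingers and pusher above 1 N), for 0.3 s.
At the end, for the whole second after the job is handed in: The program ends while the fingers hold the empty lane's pusher with its front face within 6 mm of the centre of the fill line, nothing else carrying it, the front stop fully home (less than 1.8 mm proud), and the tins and mug where they were (all of step 2 and value of joint stop below 0.0018 m and contact force between each of spare_tin, mug, tin0, tin1 and pusher below 0.3 N and distance of each of tin0, tin1 from where it was at the start of the episode below 0.012 m and distance of each of spare_tin, mug from where it was at the start of the episode below 0.02 m); the arm keeps its last pose, push and grip.
It fails at once if a tin of the stocked lane is shifted by more than 12 mm (distance of any of tin0, tin1 from where it was at the start of the episode above 0.012 m).
It fails at once if the stocked lane's pusher is pulled back by more than 12 mm (value of joint full_pusher above 0.012 m).
It fails at once if the spare tin or the mug is shifted by more than 20 mm or tipped (distance of any of spare_tin, mug from where it was at the start of the episode above 0.02 m or angle between any of spare_tin, mug's own z axis and vertical above 0.3 rad).
It also fails if it takes over 48 s, if anything falls off the work surface, if the arm or the gripper's body presses on something with over 40 N, if the wrist force passes 120 N, or if a joint passes its speed limit or range.

## Working session

There is one attempt and no reset: what is moved stays moved. The work goes in short steps, Python scripts to look and compute and a shell command to move; the robot and the scene stay as the last step left them, time stands still between calls to the robot, and variables do not carry over. Pictures are saved under pics/ and viewed, at most 10 in all, crops included, and the job is handed in when it is done.

```bash
mkdir -p pics; cat > h.py <<'E'
import numpy as np, cv2
from scipy.spatial.transform import Rotation as R
from cell import observe,get_image,find_in,trace,place_of
def rot(o):
    o=np.array(o,float)
    if o.shape==(3,3): return o
    return R.from_rotvec(o).as_matrix() if o.size==3 else R.from_quat(o).as_matrix()
def ray(c,px):
    d=rot(c["orientation"])@np.array([(px[0]-c["cx"])/c["fx"],(px[1]-c["cy"])/c["fy"],1]); return np.array(c["position"]),d
def onz(c,px,z):
    p,d=ray(c,px); return p+d*(z-p[2])/d[2]
def proj(c,X):
    v=rot(c["orientation"]).T@(np.array(X)-np.array(c["position"])); return v[0]/v[2]*c["fx"]+c["cx"],v[1]/v[2]*c["fy"]+c["cy"]
def save(c,n): cv2.imwrite("pics/"+n,cv2.cvtColor(c["image"],cv2.COLOR_RGB2BGR))
E
python3 - <<'E'
from h import *
np.set_printoptions(precision=4,suppress=True)
print(observe())
cs={}
for n in("top","scene"):
    c=cs[n]=get_image(n); save(c,n+"0.png"); print(n,c["position"],c["orientation"],c["fx"])
for l,z in [("board",0),("lane",.018),("fill_line",.024),("stop_top",.074),("pusher_top",.110),("full",.018),("tin0",0.024),("tin1",.024),("spare_tin",0),("mug",0)]:
  for n in cs:
    for r in place_of(l,n)[:2]:
        px=np.array(r["point"])*[640,400]; print(l,n,round(r["score"],2),px,onz(cs[n],px,z))
E
```

```text
{'clock': 0.0, 'joints': array([-1.3546,  0.4352,  0.025 ,  1.5741, -0.0116,  1.134 , -0.0751]), 'dq': array([ 0.0021,  0.0004, -0.0014,  0.0014,  0.0008,  0.0028,  0.0013]), 'joint_efforts': array([ -0.0002, -66.7849,   0.9848, -31.4458,  -0.0605,   0.0429,
         0.0002]), 'position': array([0.1958, 0.593 , 0.2259]), 'ee_rot': array([-0.4988, -3.1016,  0.0025]), 'force': array([ 0.134 , -0.3147, -0.7902]), 'ft_torque': array([ 0.0036, -0.0072, -0.025 ]), 'gripper_force': 0.0, 'width': 1.0025217413232803}
top [0.4168 0.0015 1.3095] [-2.2088  2.1418 -0.1204] 450.38632515603416
scene [1.1403 0.1143 0.9056] [-1.6533 -2.041   0.7113] 426.96992900367457
board top 0.95 [297.728 212.08 ] [0.5001 0.0646 0.    ]
board scene 0.67 [345.6 224.8] [ 0.5135  0.0555 -0.    ]
board scene 0.61 [363.392 226.52 ] [0.5092 0.101  0.    ]
lane top 0.81 [281.984 205.52 ] [0.5164 0.1096 0.018 ]
lane scene 0.91 [364.48 226.92] [0.5224 0.1041 0.018 ]
fill_line top 0.84 [278.528 221.4  ] [0.4703 0.1172 0.024 ]
fill_line scene 0.97 [372.288 208.   ] [0.4639 0.1156 0.024 ]
stop_top scene 0.63 [348.288 260.32 ]
[... 310 characters left out ...]
]
tin0 top 0.93 [368.896 212.08 ] [ 0.5049 -0.14    0.024 ]
tin0 top 0.85 [320.128 178.08 ] [0.5986 0.0026 0.024 ]
tin0 scene 0.81 [270.272 202.08 ] [ 0.5002 -0.1472  0.024 ]
tin0 scene 0.78 [247.424 274.12 ] [ 0.713  -0.1409  0.024 ]
tin1 top 0.93 [368.896 212.08 ] [ 0.5049 -0.14    0.024 ]
tin1 top 0.85 [320.128 178.08 ] [0.5986 0.0026 0.024 ]
tin1 scene 0.81 [270.272 202.08 ] [ 0.5002 -0.1472  0.024 ]
tin1 scene 0.78 [247.424 274.12 ] [ 0.713  -0.1409  0.024 ]
spare_tin top 0.94 [185.6 214.6] [0.4827 0.3891 0.    ]
spare_tin scene 0.63 [475.008 235.6  ] [0.478  0.3808 0.    ]
mug top 0.84 [451.904 194.32 ] [ 0.5663 -0.3853  0.    ]
mug scene 0.7 [179.776 211.68 ] [ 0.5631 -0.3782  0.    ]
```

View pics/top0.png

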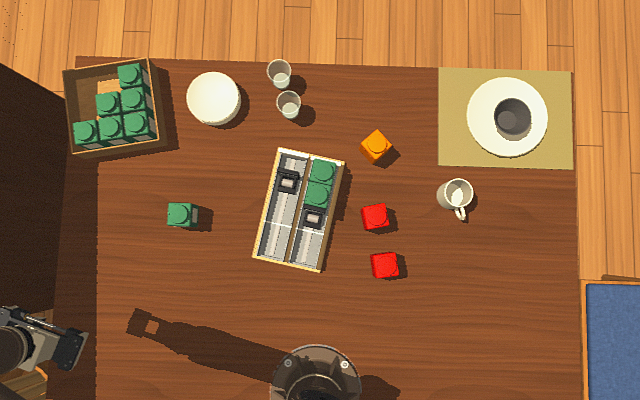

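View pics/scene0.png

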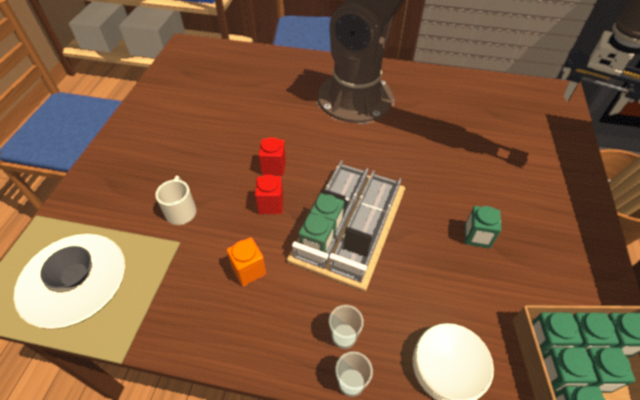

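The empty lane is the left one (top image: its pusher is at (288,182), and there are no tins in front of it). The stocked lane holds green tins at (322,171) and (318,194). The look-alikes are the red tins at (375,216) and (385,265), the orange one at (376,146), and the boxed green tins. None of these belongs to the job. Next I'll fit the board pose and check it in an enlarged crop.

```bash
cat > fit.py <<'E'
from h import *
from scipy.optimize import least_squares
np.set_printoptions(precision=4,suppress=True)
P={"board":(0,0,0),"lane":(0,.046,.018),"fill_line":(-.056,.046,.024),"stop_top":(.145,.046,.074),"pusher_top":(.086,.046,.110),"full":(0,-.046,.018)}
cs={n:get_image(n) for n in("top","scene")}
obs=[]
for l in P:
  for n in cs:
    r=place_of(l,n)
    if r: obs.append((l,n,np.array(r[0]["point"])*[640,400]))
def w(q,X): c,s=np.cos(q[2]),np.sin(q[2]); return np.array([q[0]+c*X[0]-s*X[1],q[1]+s*X[0]+c*X[1],X[2]])
def f(q): return np.concatenate([np.array(proj(cs[n],w(q,P[l])))-p for l,n,p in obs])
s=least_squares(f,[.5,.06,-.23],loss="soft_l1",f_scale=2)
q=s.x; print(q,np.degrees(q[2]))
for (l,n,p),e in zip(obs,f(q).reshape(-1,2)): print(l,n,e.round(1))
out=[]
for n,(u,v,W,H) in {"top":(235,130,125,150),"scene":(270,140,160,160)}.items():
  k=4 if n=="top" else 3.7
  im=cv2.resize(cv2.cvtColor(cs[n]["image"],4)[v:v+H,u:u+W],None,fx=k,fy=k,interpolation=2)
  for pts,col in [([(a,b,.018) for a,b in((-.165,-.1),(.165,-.1),(.165,.1),(-.165,.1))],(0,0,255)),([(a,.046+b,.054) for a,b in((-.155,-.039),(.155,-.039),(.155,.039),(-.155,.039))],(255,0,0)),([(a,.046+b,.110) for a,b in((.08,-.03),(.092,-.03),(.092,.03),(.08,.03))],(0,255,255)),([(a,.046+b,.074) for a,b in((.139,-.043),(.151,-.043),(.151,.043),(.139,.043))],(255,0,255)),([(-.056,.016,.024),(-.056,.076,.024)],(0,255,0))]:
    a=np.array([((x-u+.5)*k,(y-v+.5)*k) for x,y in(proj(cs[n],w(q,X)) for X in pts)]).astype(int)
    cv2.polylines(im,[a],True,col,1)
  cv2.imwrite("pics/fit_%s.png"%n,im); out.append(cv2.resize(im,(390,int(im.shape[0]*390/im.shape[1]))))
m=max(o.shape[0] for o in out)
cv2.imwrite("pics/fit.png",np.hstack([cv2.copyMakeBorder(o,0,m-o.shape[0],0,0,0) for o in out]))
for k in("stop_top","pusher_top","fill_line"): print(k,w(q,P[k]))
E
python3 fit.py
```

```text
[ 0.5094  0.0614 -0.1757] -10.067575854060363
board top [2.3 1. ]
board scene [2.  1.3]
lane top [0.9 2.1]
lane scene [ 0.7 -2.5]
fill_line top [ 0.8 -3.1]
fill_line scene [-0.2  0.5]
stop_top top [-2.5  1.1]
stop_top scene [-1.4 -0.5]
pusher_top top [-1.5 -1.7]
pusher_top scene [-1.2  1.1]
full top [0.4 2.4]
full scene [1.  2.4]
stop_top [0.6602 0.0813 0.074 ]
pusher_top [0.6021 0.0917 0.11  ]
fill_line [0.4623 0.1165 0.024 ]
```

View pics/fit.png

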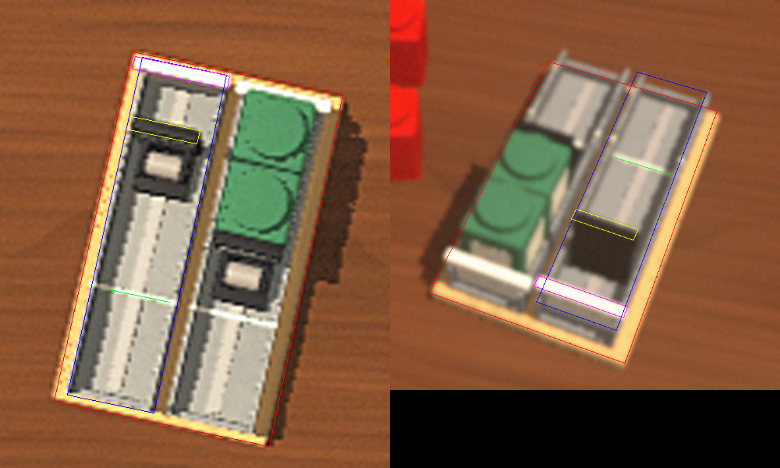

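The overlay matches: board outline, fill line, stop bar and plate edge all lie on the image edges, and the yaw is about -10°. The next step is to move above the stop.

```bash
cat > go.py <<'E'
# go.py x y z yawdeg(tool y axis) n : constant row for n rows
import sys; from h import *
x,y,z,yaw,n=map(float,sys.argv[1:6]); n=int(n)
o=observe(); A=rot(o["ee_rot"]); p=np.array(o["position"])
t=np.radians(yaw); ty=np.array([np.cos(t),np.sin(t),0]); tz=np.array([0,0,-1.]); T=np.c_[np.cross(ty,tz),ty,tz]
rv=R.from_matrix(A.T@T).as_rotvec(); rv_=rv/n
S=sum(A@R.from_rotvec(rv_*i).as_matrix() for i in range(n))
u=np.linalg.solve(S,np.array([x,y,z])-p)
print("row",np.r_[u/.02,np.degrees(rv_)/4].round(3).tolist(),"pos",p.round(4),"force",o["force"].round(1),"w",round(o["width"],3),"gf",round(o["gripper_force"],1),"t",o["clock"])
E
python3 go.py 0.66 0.081 0.15 -10.07 32
```

```text
row [-1.16, 0.206, 0.12, 0.0, -0.0, 0.639] pos [0.1959 0.5935 0.2268] force [-0.6  0.  -0.2] w 0.998 gf 0.0 t 1.8
```

```bash

python3 -m handwheel '[[-0.93,0.16,0.05,0,0,0.51],[-0.93,0.16,0.05,0,0,0.51],[-0.93,0.16,0.05,0,0,0.51],[-0.93,0.16,0.05,0,0,0.51],[-0.93,0.16,0.05,0,0,0.51],[-0.93,0.16,0.05,0,0,0.51],[-0.93,0.16,0.05,0,0,0.51],[-0.93,0.16,0.05,0,0,0.51]]' 0 20
python3 -m handwheel '[[-0.93,0.16,0.05,0,0,0.51],[-0.93,0.16,0.05,0,0,0.51],[-0.93,0.16,0.05,0,0,0.51],[-0.93,0.16,0.05,0,0,0.51],[-0.93,0.16,0.05,0,0,0.51],[-0.93,0.16,0.05,0,0,0.51],[-0.93,0.16,0.05,0,0,0.51],[-0.93,0.16,0.05,0,0,0.51]]'
python3 go.py 0.66 0.081 0.16 -10.07 24
```

```text
clock: 2.47
position: [0.3429, 0.552, 0.2186]
ee_rot: [0.94, 2.998, 0.0]
force: [0.3, -0.6, 0.4]
width: 0.475
gripper_force: 0.0
clock: 3.13
position: [0.4699, 0.4721, 0.2106]
ee_rot: [1.355, 2.834, 0.0]
force: [0.0, 0.1, 0.2]
width: 0.005
gripper_force: 0.0
row [-0.918, 0.17, 0.106, 0.0, -0.0, 0.51] pos [0.4699 0.4721 0.2106] force [0.  0.1 0.2] w 0.005 gf 0.0 t 3.1333
```

```bash

python3 -m handwheel '[[-0.92,0.17,0.05,0,0,0.51],[-0.92,0.17,0.05,0,0,0.51],[-0.92,0.17,0.05,0,0,0.51],[-0.92,0.17,0.05,0,0,0.51],[-0.92,0.17,0.05,0,0,0.51],[-0.92,0.17,0.05,0,0,0.51],[-0.92,0.17,0.05,0,0,0.51],[-0.92,0.17,0.05,0,0,0.51]]' >/dev/null
python3 -m handwheel '[[-0.92,0.17,0.05,0,0,0.51],[-0.92,0.17,0.05,0,0,0.51],[-0.92,0.17,0.05,0,0,0.51],[-0.92,0.17,0.05,0,0,0.51],[-0.92,0.17,0.05,0,0,0.51],[-0.92,0.17,0.05,0,0,0.51],[-0.92,0.17,0.05,0,0,0.51],[-0.92,0.17,0.05,0,0,0.51]]'
python3 go.py 0.66 0.081 0.16 -10.07 8
```

```text
clock: 4.47
position: [0.6353, 0.2274, 0.1947]
ee_rot: [-2.097, -2.339, -0.0]
force: [0.2, -0.3, -0.2]
width: 0.006
gripper_force: 0.0
row [-0.915, 0.169, 0.217, 0.0, -0.0, 0.51] pos [0.6353 0.2274 0.1947] force [ 0.2 -0.3 -0.2] w 0.006 gf 0.0 t 4.4667
```

```bash

python3 -m handwheel '[[-0.91,0.17,0.1,0,0,0.51],[-0.91,0.17,0.1,0,0,0.51],[-0.91,0.17,0.1,0,0,0.51],[-0.91,0.17,0.1,0,0,0.51],[-0.91,0.17,0.1,0,0,0.51],[-0.91,0.17,0.1,0,0,0.51],[-0.91,0.17,0.1,0,0,0.51],[-0.91,0.17,0.1,0,0,0.51]]'
python3 go.py 0.66 0.081 0.1 -10.07 4
python3 - <<'E'
from h import *
np.set_printoptions(precision=4,suppress=True)
c=get_image("wrist"); save(c,"w1.png")
for l,z in [("stop_top",.074),("pusher_top",.110),("fill_line",.024)]:
  for r in place_of(l,"wrist")[:2]:
    px=np.array(r["point"])*[640,400]; print(l,round(r["score"],2),px,onz(c,px,z))
E
```

```text
clock: 5.13
position: [0.6602, 0.0818, 0.1785]
ee_rot: [-2.408, -2.018, -0.0]
force: [0.2, -0.2, -0.1]
width: 0.002
gripper_force: 0.0
row [-0.011, -0.001, 0.982, 0.0, -0.0, -0.0] pos [0.6602 0.0818 0.1785] force [ 0.2 -0.2 -0.1] w 0.002 gf 0.0 t 5.1333
stop_top 0.59 [312.32 201.  ] [0.6595 0.0807 0.074 ]
pusher_top 0.62 [231.168 217.2  ] [0.6023 0.0904 0.11  ]
fill_line 0.65 [ 99.2 180.6] [0.4599 0.1204 0.024 ]
```

View pics/w1.png

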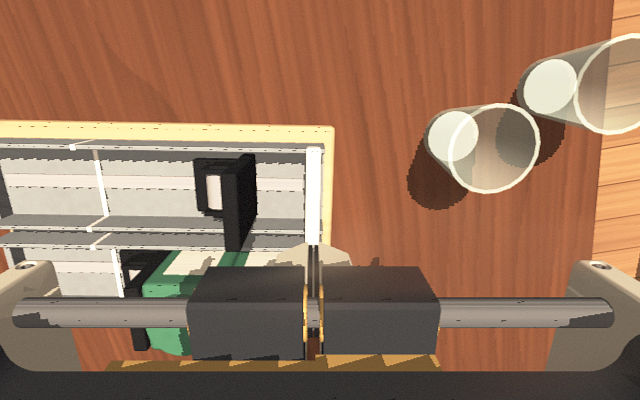

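The wrist view shows the white stop bar at about (314,195) and the fingertips at (313,250). The network points agree with the fit within 1–3 mm, so I'll press down now.

```bash

python3 -m handwheel '[[0,0,1,0,0,0],[0,0,1,0,0,0],[0,0,1,0,0,0],[0,0,0.8,0,0,0],[0,0,0.5,0,0,0],[0,0,0.3,0,0,0],[0,0,0.2,0,0,0],[0,0,0.1,0,0,0]]'
python3 -m handwheel '[[0,0,0.1,0,0,0],[0,0,0.1,0,0,0],[0,0,0.1,0,0,0],[0,0,0,0,0,0]]'
```

```text
clock: 6.0
position: [0.6603, 0.0841, 0.0808]
ee_rot: [2.404, 2.023, 0.001]
force: [0.6, -0.3, -0.0]
width: 0.005
gripper_force: 0.0
clock: 6.33
position: [0.6605, 0.0837, 0.0751]
ee_rot: [2.404, 2.022, 0.001]
force: [-0.1, -1.3, 0.7]
width: 0.005
gripper_force: 0.2
```

```bash

python3 -m handwheel '[[0,0,0.1,0,0,0],[0,0,0.1,0,0,0],[0,0,0,0,0,0]]'
python3 -m handwheel '[[0,0,0.1,0,0,0],[0,0,0.1,0,0,0],[0,0,0,0,0,0]]'
```

```text
clock: 6.58
position: [0.6606, 0.0837, 0.0713]
ee_rot: [2.404, 2.022, 0.002]
force: [-0.9, 0.9, 3.5]
width: 0.005
gripper_force: 1.5
clock: 6.83
position: [0.6606, 0.0837, 0.0673]
ee_rot: [2.404, 2.022, 0.002]
force: [0.0, -0.0, 3.8]
width: 0.007
gripper_force: 1.7
```

```bash

python3 -m handwheel '[[0,0,0.1,0,0,0],[0,0,0,0,0,0]]'
python3 -m handwheel '[[0,0,0.1,0,0,0],[0,0,0,0,0,0]]'
```

```text
clock: 7.0
position: [0.6606, 0.0837, 0.0663]
ee_rot: [2.404, 2.022, 0.002]
force: [-3.8, -0.6, 12.0]
width: 0.003
gripper_force: 5.9
clock: 7.17
position: [0.661, 0.0838, 0.066]
ee_rot: [2.404, 2.022, 0.004]
force: [-9.1, -0.4, 28.0]
width: 0.008
gripper_force: 13.8
```

The pusher stop landed at 0.066, which is exactly the home height, with 28 N. I'll hold briefly, lift, and shift over the pusher.

```bash

python3 -m handwheel '[[0,0,0,0,0,0],[0,0,0,0,0,0],[0,0,0,0,0,0],[0,0,-0.5,0,0,0],[0,0,-1,0,0,0],[0,0,-1,0,0,0],[0,0,-1,0,0,0],[0,0,-1,0,0,0]]'
python3 go.py 0.602 0.0915 0.16 -10.07 5
python3 - <<'E'
from h import *
np.set_printoptions(precision=4,suppress=True)
for n in("wrist","scene","top"):
  c=get_image(n)
  for l,z in [("stop_top",.066),("pusher_top",.110)]:
    for r in place_of(l,n)[:1]:
      px=np.array(r["point"])*[640,400]; print(n,l,round(r["score"],2),onz(c,px,z))
E
```

```text
clock: 7.83
position: [0.66, 0.0836, 0.1537]
ee_rot: [-2.404, -2.022, 0.0]
force: [0.6, -0.7, -1.2]
width: 0.008
gripper_force: 0.0
row [-0.022, -0.585, -0.063, -0.0, 0.0, 0.01] pos [0.66   0.0836 0.1537] force [ 0.6 -0.7 -1.2] w 0.008 gf 0.0 t 7.8333
wrist stop_top 0.58 [0.6571 0.0839 0.066 ]
wrist pusher_top 0.74 [0.6005 0.0928 0.11  ]
scene stop_top 0.73 [0.6611 0.0867 0.066 ]
scene pusher_top 0.59 [0.6024 0.0962 0.11  ]
top stop_top 0.53 [0.6606 0.0776 0.066 ]
top pusher_top 0.55 [0.5998 0.0921 0.11  ]
```

```bash

python3 -m handwheel '[[0,-0.58,0,0,0,0],[0,-0.58,0,0,0,0],[0,-0.58,0,0,0,0],[0,-0.58,0,0,0,0],[0,-0.58,0,0,0,0],[0,0,0,0,0,0],[0,0,0,0,0,0]]' 0.55
python3 go.py 0.602 0.0925 0.077 -10.07 5
python3 - <<'E'
from h import *
c=get_image("wrist"); save(c,"w2.png")
E
```

```text
clock: 8.87
position: [0.6027, 0.0939, 0.1525]
ee_rot: [-2.404, -2.022, 0.0]
force: [0.4, 0.2, -0.0]
width: 0.465
gripper_force: 0.0
row [-0.015, -0.005, 0.755, -0.001, -0.0, 0.011] pos [0.6027 0.0939 0.1525] force [ 0.4  0.2 -0. ] w 0.465 gf 0.0 t 8.8667
```

View pics/w2.png

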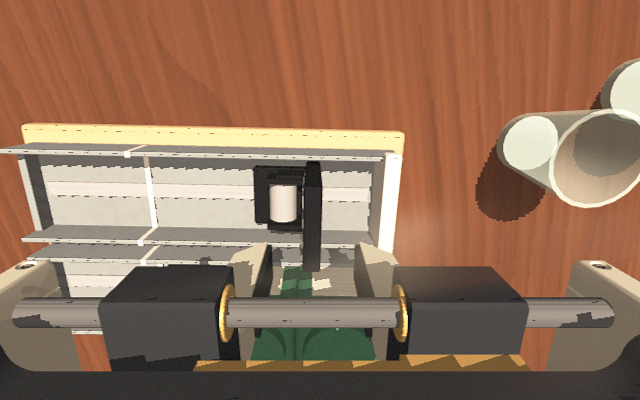

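The plate's top edge at column 314 is centred between the fingers (tips at about columns 255 and 375). The stop bar at column 390 now sits on the walls. I'll descend and grip.

```bash

python3 -m handwheel '[[0,0,0.8,0,0,0],[0,0,0.8,0,0,0],[0,0,0.8,0,0,0],[0,0,0.8,0,0,0],[0,0,0.4,0,0,0],[0,0,0.15,0,0,0],[0,0,0,0,0,0]]'
python3 -m handwheel '[[0,0,0,0,0,0],[0,0,0,0,0,0],[0,0,0,0,0,0],[0,0,0,0,0,0],[0,0,0,0,0,0],[0,0,0,0,0,0],[0,0,0,0,0,0],[0,0,0,0,0,0]]' 0 45
```

```text
clock: 9.5
position: [0.6031, 0.0933, 0.0771]
ee_rot: [-2.405, -2.022, 0.002]
force: [0.6, -0.3, -0.7]
width: 0.554
gripper_force: 0.0
clock: 10.17
position: [0.6021, 0.0939, 0.078]
ee_rot: [-2.404, -2.02, 0.001]
force: [-4.2, 0.8, 4.4]
width: 0.128
gripper_force: 45.0
```

```bash

python3 -m handwheel '[[0,-0.2,0,0,0,0],[0,-0.4,0,0,0,0],[0,-0.5,0,0,0,0],[0,-0.5,0,0,0,0],[0,-0.5,0,0,0,0],[0,-0.5,0,0,0,0],[0,-0.5,0,0,0,0],[0,-0.5,0,0,0,0]]'
python3 -m handwheel '[[0,-0.5,0,0,0,0],[0,-0.5,0,0,0,0],[0,-0.5,0,0,0,0],[0,-0.5,0,0,0,0],[0,-0.5,0,0,0,0],[0,-0.4,0,0,0,0],[0,-0.2,0,0,0,0],[0,0,0,0,0,0]]'
python3 go.py 0.4563 0.1198 0.078 -10.07 1
```

```text
clock: 10.83
position: [0.5332, 0.1073, 0.078]
ee_rot: [2.403, 2.021, 0.006]
force: [6.9, 5.3, -5.6]
width: 0.129
gripper_force: 45.0
clock: 11.5
position: [0.4719, 0.1192, 0.078]
ee_rot: [2.402, 2.024, 0.007]
force: [6.6, 9.5, -12.8]
width: 0.128
gripper_force: 45.0
row [-0.104, -0.775, -0.004, 0.043, -0.046, 0.073] pos [0.4719 0.1192 0.078 ] force [  6.6   9.5 -12.8] w 0.128 gf 45.0 t 11.5
```

```bash

python3 -m handwheel '[[0.05,-0.2,0.03,0,0,0],[0.05,-0.2,0.03,0,0,0],[0.05,-0.2,0,0,0,0],[0,-0.15,0,0,0,0],[0,0,0,0,0,0],[0,0,0,0,0,0]]'
python3 - <<'E'
from h import *
np.set_printoptions(precision=4,suppress=True)
p=observe()["position"]; print(np.linalg.norm((p-[.6021,.0939,.078])[:2]))
for n in("wrist","scene","top"):
  c=get_image(n); save(c,n+"3.png")
  for l,z in [("fill_line",.024),("pusher_top",.110)]:
    for r in place_of(l,n)[:1]:
      px=np.array(r["point"])*[640,400]; print(n,l,round(r["score"],2),onz(c,px,z))
E
```

```text
clock: 12.0
position: [0.4594, 0.1219, 0.0778]
ee_rot: [2.404, 2.018, 0.008]
force: [6.5, -1.1, 6.9]
width: 0.128
gripper_force: 45.0
0.14541138805221426
wrist fill_line 0.84 [0.461  0.1187 0.024 ]
wrist pusher_top 0.75 [0.4597 0.1203 0.11  ]
scene fill_line 0.85 [0.4701 0.1222 0.024 ]
top pusher_top 0.4 [0.5078 0.0184 0.11  ]
```

View pics/wrist3.png

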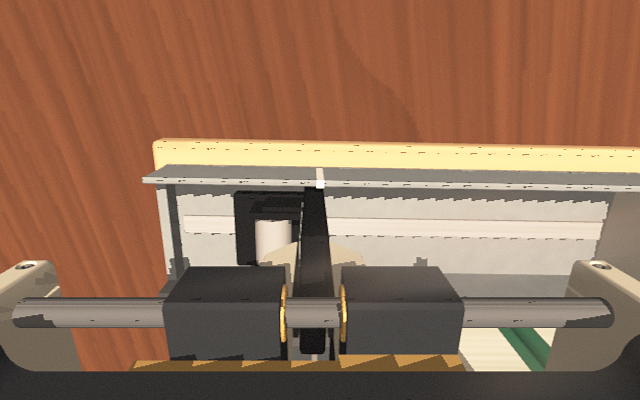

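The plate's front face is at the fill line: the wall mark is at (320,178) and the face edge at about column 326. By tool travel it is at 145.4 mm, so I'll add 2.5 mm.

```bash

python3 -m handwheel '[[0,-0.13,-0.01,0,0,0],[0,0,0,0,0,0],[0,0,0,0,0,0],[0,0,0,0,0,0],[0,0,0,0,0,0],[0,0,0,0,0,0]]'
python3 - <<'E'
from h import *
np.set_printoptions(precision=4,suppress=True)
o=observe(); p=o["position"]; print(np.linalg.norm((p-[.6021,.0939,.078])[:2]))
out=[]
for n,(u,v,W,H) in {"wrist":(230,130,200,150),"scene":(270,140,200,150)}.items():
  c=get_image(n); out.append(cv2.resize(cv2.cvtColor(c["image"],4)[v:v+H,u:u+W],None,fx=2,fy=2,interpolation=2) if n=="x" else cv2.resize(cv2.cvtColor(c["image"],4)[v:v+H,u:u+W],(780,585),interpolation=2))
cv2.imwrite("pics/w4.png",out[0]); cv2.imwrite("pics/s4.png",out[1])
E
```

```text
clock: 12.95
position: [0.4568, 0.1224, 0.0778]
ee_rot: [2.404, 2.018, 0.007]
force: [5.8, -1.6, 5.1]
width: 0.127
gripper_force: 45.0
0.1480385309412856
```

View pics/w4.png

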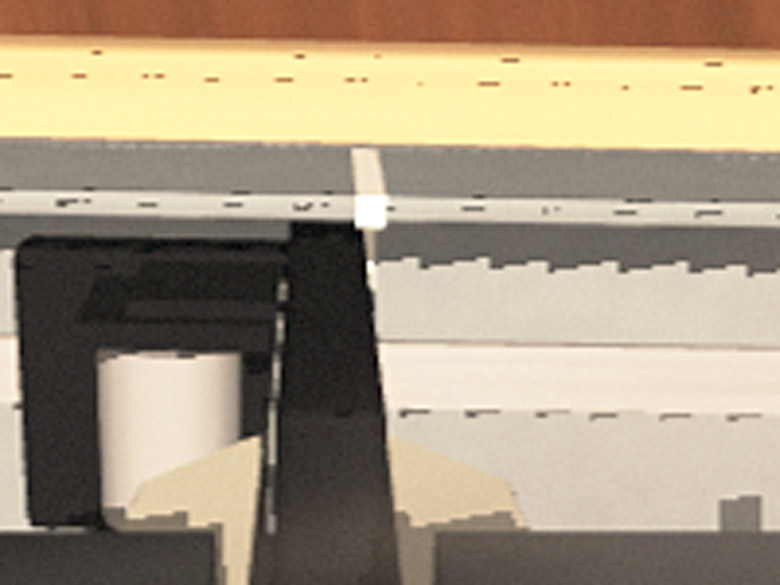

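View pics/s4.png

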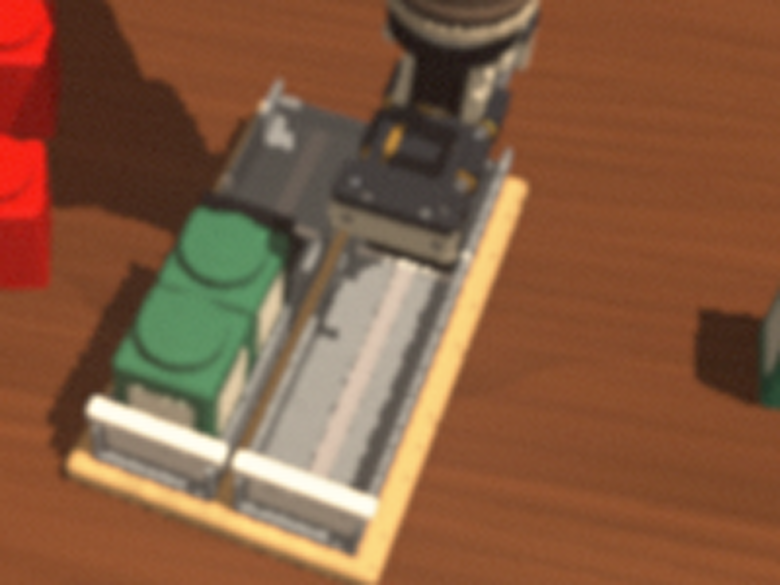

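The close crop shows the front face at columns 365–375, inside the line mark at 357–385. The scene crop shows the stop level with its neighbour and both tins in place.

```bash
python3 -c "from cell import sign_off; print(sign_off())"
```

```text
the job is handed in; nothing more can be done
None
```

The job is handed in: I pressed the front stop fully home, and the gripper is holding the pusher at the fill line (148 mm by tool travel). The two tins in the stocked lane looked undisturbed in the last picture. The spare tin and mug weren't re-measured, and the arm kept clear of both. The hand-in returned no verdict.

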